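# Gauge the plinth's hole and fit its post

## Task

Pull the depth rod up out of its clip block and probe the hole of the plinth that stands on the white board with it, upright, until the tip touches the bottom near the hole's middle; then leave the rod in the empty pot. Choose the post that will stand 35 mm proud of the plinth (hole depth plus 35 mm long) and set it upright in that hole, fully home, and let go. Leave the other two posts standing where they are, and do not disturb the glue jar, the awl or the pot.

Things in the scene. Friction and masses are not known exactly. Their poses are not given: they have to be found in the camera images.
- board: White board lying flat on the table, 260 x 240 mm, 2 mm thick, look only (it can be passed through; the plinth stands on the table through it). Origin at its centre. The plinth to work on stands at its centre.
- plinth_a: One of three look-alike wooden plinths, fixed: 88 x 88 x 60 mm block with a dark foot moulding 110 x 110 mm, 12 mm high. Origin at the centre of its underside, z up. One of the three, whichever, stands on the white board and is the one to work on; the other two are spares, on the bare table far from it. Each has a hole of another depth; the depth is not tied to the name.
- plinth_b: One of three look-alike wooden plinths, fixed: 88 x 88 x 60 mm block with a dark foot moulding 110 x 110 mm, 12 mm high. Origin at the centre of its underside, z up. One of the three, whichever, stands on the white board and is the one to work on; the other two are spares, on the bare table far from it. Each has a hole of another depth; the depth is not tied to the name.
- plinth_c: One of three look-alike wooden plinths, fixed: 88 x 88 x 60 mm block with a dark foot moulding 110 x 110 mm, 12 mm high. Origin at the centre of its underside, z up. One of the three, whichever, stands on the white board and is the one to work on; the other two are spares, on the bare table far from it. Each has a hole of another depth; the depth is not tied to the name.
- work_hole (a point): Centre of the mouth of the hole to probe, in the middle of the top face of the plinth on the board, 60 mm above the table; z up. Vertical blind round hole, 19 mm wide, flat-bottomed, 20, 30 or 40 mm deep: which of these is not told and changes from start to start.
- rack: Dark wooden plank, 300 x 90 x 12 mm, fixed, on which the three posts stand in a row along its x axis. Origin at the centre of its underside.
- post_short: The shortest round aluminium post, 16 mm in diameter and 55 mm long, about 55 g, loose, standing upright on the rack. Origin at the centre of its foot, z up along it. The foot has a 2.5 mm chamfer. The posts stand at about 95 mm from one another, in any order.
- post_middle: The middle round aluminium post, 16 mm in diameter and 65 mm long, about 65 g, loose, standing upright on the rack. Origin at the centre of its foot, z up along it. The foot has a 2.5 mm chamfer. The posts stand at about 95 mm from one another, in any order.
- post_long: The longest round aluminium post, 16 mm in diameter and 75 mm long, about 75 g, loose, standing upright on the rack. Origin at the centre of its foot, z up along it. The foot has a 2.5 mm chamfer. The posts stand at about 95 mm from one another, in any order.
- post_short_top (a point): Centre of the top end of post_short.
- post_middle_top (a point): Centre of the top end of post_middle.
- post_long_top (a point): Centre of the top end of post_long.
- clip_block: Light wooden block, 50 x 50 x 60 mm, fixed. The rod's shaft stands upright 52 mm deep in its central slot, gripped along the block's y by two spring-loaded cork pads: a pull of about 3 to 9 N, straight up by 55 mm or more, frees it. The pads then close up and the rod does not go back. Origin at the centre of its underside.
- rod: Depth rod, 170 mm long, 80 g, loose: straight steel shaft 8 mm in diameter with a flat tip below, and a round dark wooden grip 18 mm in diameter over the top 45 mm. Origin at the centre of the tip, z along it towards the grip. It starts upright in the clip block with its tip 8 mm above the table.
- rod_tip (a point): Centre of the rod's tip (the same point as the rod's origin).
- rod_grip (a point): On the rod's axis at mid-grip, 148 mm from the tip: where to hold it.
- pot: Empty white round pot, 100 mm tall, 76 mm across the mouth (wall 4 mm, floor about 5 mm), slightly narrower below, loose, 450 g. Origin at the centre of its underside. The rod may lean in it.
- glue: White glue jar with lid, 56 mm in diameter, 85 mm tall, loose bystander. Origin at the centre of its underside.
- awl: Hand tool with a wooden handle lying on the table, loose bystander, 200 mm long, lying across the far side, under 35 mm high. Origin under it.

How it is judged:
By the outcome, as a careful person would: the job done as asked, in the order asked, and still so for the second after the job is handed in, with the robot touching nothing.
It also fails if it takes over 72 s, if anything falls off the work surface, if the arm or the gripper's body presses on something with over 40 N, if the wrist force passes 120 N, or if a joint passes its speed limit or range.

## Robot

A 7-joint arm with a two-finger parallel gripper is mounted at the origin on the work surface. World frame = base frame: x ahead of the robot, y to its left, z up, the work surface at z = 0. Lengths are in m, angles in rad, forces in N, time in s.
With the tool pointing down it reaches from about 0.35 to 0.9 m from the base axis. Payload 19.9 kg.
Tool frame: the origin (TCP) lies at the very end of the fingers, on their centre line; the grasp point (between the pads) lies env.tcp_to_grasp behind it (env.tcp_to_grasp is the distance from the TCP to the grasp point, in m); z points along the fingers, y is the line along which they close (so a half turn about z gives the same grasp; the last joint's range is limited). The gripper opens to 94 mm and grips with 3 to 60 N. Pads are 16 mm wide; open, the fingers measure 119 mm over their backs; the gripper's body (75 mm by 177 mm) begins 78 mm behind the grasp point.
Start: joints at [1.167, 0.417, -0.01, 1.614, 0.005, 1.111, -0.053], TCP at [0.221, -0.585, 0.205] pointing down, gripper open.
Joint ranges: [-2.81, 2.81], [-0.39, 2.02], [-1.27, 1.25], [0.06, 2.57], [-1.19, 4.33], [0.19, 2], [-2.82, 2.82]. Speed limits (rad/s): [1.89, 1.89, 2.39, 2.39, 3.01, 3.01, 3.01].

## Interface

Orientations are given as a unit quaternion [w, x, y, z].
In Python, from cell import env gives the robot as it stands.
- The arm moves only by the tool apply_moves, never from a script. Its argument "motion" is a list that holds one entry, the list of rows, each a list of 5 numbers: the finger opening in m, from 0 to 0.094, then the shift along the world's x, y, z in m, then the turn about the world's z in rad. A call has 1 to 8 rows; each row is the pose to reach, as a shift and turn from the pose commanded when the call began; what a row does not reach only later rows make up. A row lasts 1/10 s, in which the tool goes at most 50 mm and 8.59 degrees, less where a joint would pass 70% of its speed; a pose out of reach is approached as far as the arm can. A call with a gripper value outside its range is refused whole. The fingers move at their own pace and stop on an object; "grip_force" is the grip in N (left out, the last holds). Time passes only in rows, so rows that repeat a pose let the fingers close. It gives the time, the measured TCP pose, the force, the opening and the grip force at its end, in the units of the state.
- env.observe(): the state, without advancing time (a new reading comes with each control period).
- env.read_camera(name): name is "side" or "top"; returns a dict with "image" (400x640x3 uint8, red, green, blue), "camera_matrix" (3x3 intrinsics, pixels), "world_from_camera" (4x4, takes a point from camera to world coordinates). Camera axes: x right, y down, z forward; pixel columns grow to the right and rows downward; lengths in m; the calibration is good to about 2 mm. A picture is of the moment at which its call begins. There is no depth.
- env.job_done(): hands the job in; it is judged then, once.
The state is a dict: "clock": time; "qpos": joint angles; "joint_velocities": joint speeds; "tau": joint torques, N m; "tool_pos": TCP position; "tool_rot": TCP orientation; "contact_force": force on the tool from outside, world axes, zero at the start; "moment": the same for the moment, N m; "gripper_width": finger opening in m; "grasp_force": force on a finger pad.
Only numpy, scipy, OpenCV 4.12 (cv2) and the standard library are available. Lean on these libraries where they do the work, as an engineer would, in place of code of your own. Each camera call takes 0.05 s, during which the arm holds its last target. There are 200 camera calls.

## Working session

There is one attempt and no reset: what is moved stays moved. The work goes in short steps, Python scripts to look and compute and a tool call to move; the robot and the scene stay as the last step left them, time stands still between calls to the robot, and variables do not carry over. Pictures are saved under pics/ and viewed, at most 11 in all, crops included, and the job is handed in when it is done.

Besides the shell and the picture viewer there is one more tool, called after "Call:" as a command line: name --argument value ..., lists and objects as JSON in quotes. apply_moves: Moves the arm, as the interface text tells. Its arguments: {"type":"object","properties":{"motion":{"type":"array"},"grip_force":{"type":"number"}},"required":["motion"]}

```bash
mkdir -p pics; ls; python3 - <<'E'
from cell import env
import cv2,json,numpy as np
for n in("top","side"):
    r=env.read_camera(n);cv2.imwrite(f"pics/{n}0.png",r["image"][:,:,::-1])
    print(n,r["camera_matrix"].tolist(),np.round(r["world_from_camera"],4).tolist())
print(env.observe(),env.tcp_to_grasp)
E
```

```text
pics
top [[428.3130982408773, 0.0, 327.87891516066304], [0.0, 428.3130982408773, 204.11261548567563], [0.0, 0.0, 1.0]] [[-0.02, -0.9863, 0.1635, 0.3501], [-0.9996, 0.0232, 0.0176, -0.0127], [-0.0211, -0.1631, -0.9864, 1.5699], [0.0, 0.0, 0.0, 1.0]]
side [[482.03177313022684, 0.0, 317.28856285949314], [0.0, 482.03177313022684, 202.4548590296567], [0.0, 0.0, 1.0]] [[-0.8263, -0.2846, 0.486, -0.0405], [-0.5632, 0.4126, -0.7159, 0.9046], [0.0032, -0.8653, -0.5013, 0.7602], [0.0, 0.0, 0.0, 1.0]]
{'clock': 0.1, 'qpos': array([ 1.16751008,  0.41789868, -0.01031104,  1.61411185,  0.00471687,
        1.11068919, -0.05299972]), 'joint_velocities': array([ 2.36726391e-04, -7.93645507e-05,  6.11759194e-04, -2.73789357e-03,
       -5.46355595e-04, -1.25779521e-03,  6.87880140e-06]), 'tau': array([ 7.70558072e-04, -8.52585053e+01,  6.40354492e-01, -4.26700294e+01,
       -4.88717412e-02,  1.64997642e-02,  4.23742279e-05]), 'tool_pos': array([ 0.22108625, -0.58423051,  0.20489844]), 'tool_rot': array([-5.22178127e-04,  9.83681182e-01,  1.79919533e-01, -1.44714220e-04]), 'contact_force': array([0.3410534, 0.7120393, 0.3116631]), 'moment': array([-0.01725086, -0.06798382, -0.00583628]), 'grasp_force': 0.0, 'gripper_width': 0.09400247203636716} 0.0188
```

View pics/top0.png

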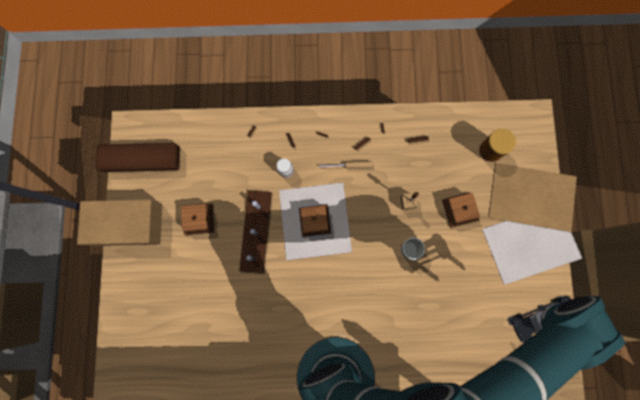

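View pics/side0.png

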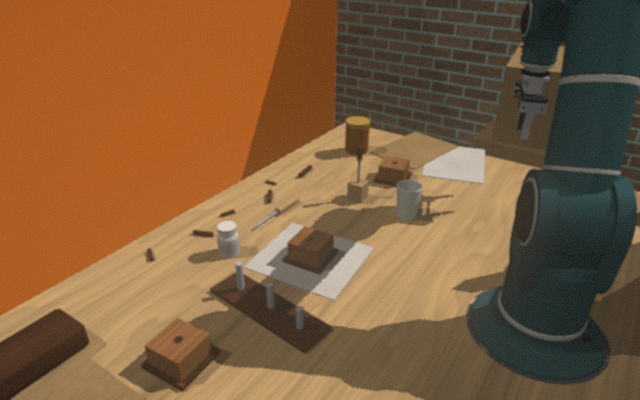

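The top view shows the work plinth at about (314,219), the clip block and rod at (410,200), the pot at (412,248), and posts at (257,204), (252,231) and (249,258). The side view shows the posts at (240,277), (269,297) and (300,318), the rod at (358,170) and the pot at (409,200).

```bash
python3 - <<'E'
import cv2,numpy as np
t=cv2.imread("pics/top0.png");s=cv2.imread("pics/side0.png")
cv2.imwrite("pics/c1.png",np.vstack([cv2.resize(t[180:280,235:335],None,fx=4,fy=4,interpolation=2)[:300,:].copy()*1,]) if 0 else np.hstack([cv2.resize(t[180:280,240:340],(400,400),interpolation=2),cv2.resize(t[180:280,380:480],(400,400),interpolation=2)]))
cv2.imwrite("pics/c2.png",np.hstack([cv2.resize(s[220:360,205:345],(400,400),interpolation=2),cv2.resize(s[130:230,340:440],(400,400),interpolation=2)]))
E
```

```text
(no output)
```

View pics/c1.png

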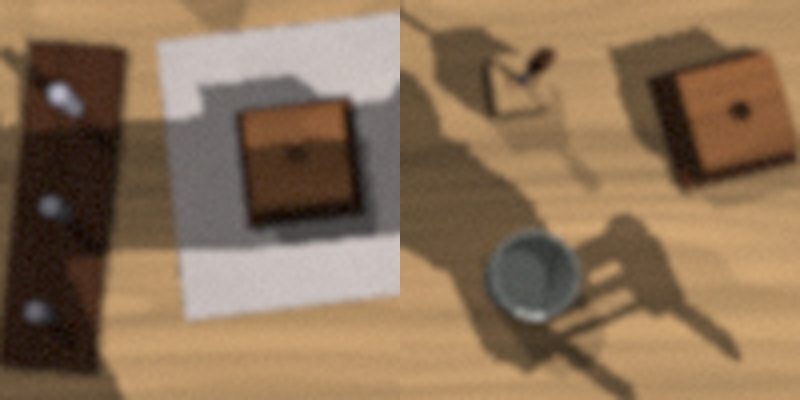

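View pics/c2.png

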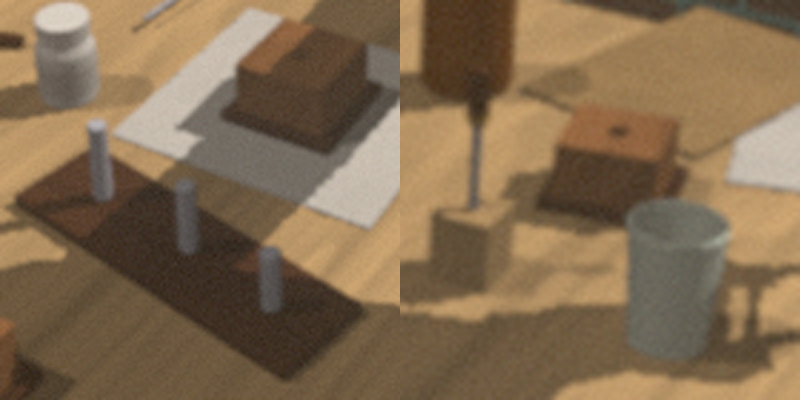

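The crops show that the forked dark patch by the pot is only the arm's shadow. The hole is at about (313.8,218) in the top view and the pot mouth at about (413.5,248.7). The rod leans up and to the right in the top view because of perspective.

```bash
cat > h.py <<'E'
import numpy as np,cv2
from cell import env
def ray(r,u,v):
    K=r["camera_matrix"];T=r["world_from_camera"]
    return T[:3,3],T[:3,:3]@np.linalg.solve(K,[u,v,1.])
def plane(r,u,v,z):
    o,d=ray(r,u,v);return o+d*(z-o[2])/d[2]
def tri(a,ua,b,ub):
    o1,d1=ray(a,*ua);o2,d2=ray(b,*ub)
    s=np.linalg.lstsq(np.c_[d1,-d2],o2-o1,rcond=None)[0]
    p,q=o1+d1*s[0],o2+d2*s[1];return (p+q)/2,np.linalg.norm(p-q)
def proj(r,p):
    T=r["world_from_camera"];c=r["camera_matrix"]@(T[:3,:3].T@(np.array(p)-T[:3,3]));return c[:2]/c[2]
def ends(m):
    "extreme ends of the blob along its main axis, axis pixel line, width"
    y,x=np.nonzero(m);P=np.c_[x,y].astype(float);c=P.mean(0);w=np.linalg.svd(P-c,full_matrices=False)[2]
    t=(P-c)@w[0];s=(P-c)@w[1]
    return c+w[0]*(t.min()-.5),c+w[0]*(t.max()+.5),np.ptp(s)+1
def blobs(mask,amin):
    n,l,st,ce=cv2.connectedComponentsWithStats(mask.astype(np.uint8))
    return [(l==i,st[i,4],ce[i]) for i in range(1,n) if st[i,4]>=amin]
E
python3 - <<'E'
from h import *
np.set_printoptions(precision=4,suppress=True)
t=env.read_camera("top");s=env.read_camera("side")
for n,r,(x0,y0,x1,y1) in(("top",t,(242,190,270,275)),("side",s,(225,255,312,335))):
    im=cv2.GaussianBlur(r["image"],(0,0),.6).astype(int);m=np.zeros(im.shape[:2],bool)
    m[y0:y1,x0:x1]=((im[...,2]-im[...,0]>-2)&(im.sum(2)>130))[y0:y1,x0:x1]
    for b,a,c in blobs(m,8):
        e=ends(b);print(n,a,c,e[0],e[1],e[2])
im=t["image"].astype(int)
g=t["image"].astype(float)
print("hole-region top");print(im[212:225,306:323].sum(2))
# pot mouth, board
p=t["image"];hsv=cv2.cvtColor(p,cv2.COLOR_RGB2HSV)
m=np.zeros(p.shape[:2],bool);m[230:270,395:430]=((im[...,2]-im[...,0]>-8))[230:270,395:430]
for b,a,c in blobs(m,100):
    k=cv2.findContours(b.astype(np.uint8),0,1)[0][0];print("pot",a,c,cv2.minEnclosingCircle(k),cv2.fitEllipse(k),plane(t,*cv2.minEnclosingCircle(k)[0],.1))
m=np.zeros(p.shape[:2],bool);m[175:265,272:360]=(hsv[...,1]<60)[175:265,272:360]
for b,a,c in blobs(m,500):
    k=cv2.findContours(b.astype(np.uint8),0,1)[0][0];q=cv2.minAreaRect(k);print("board",a,q,plane(t,*q[0],.002),[plane(t,*x,.002) for x in cv2.boxPoints(q)])
print("hole",plane(t,313.75,218,.06))
im=s["image"].astype(int)
print(im[228:246,298:326].sum(2))
E
```

```text
top 35 [255.3143 204.    ] [251.8955 201.3225] [259.4487 207.238 ] 5.3823178033071075
top 20 [252.8  231.35] [249.9522 229.9588] [255.6761 232.755 ] 4.594069034842704
top 19 [249.1579 257.5263] [246.2836 256.5682] [252.3322 258.5844] 4.478505426185217
hole-region top
[[259 268 259 268 271 271 259 263 260 265 269 278 277 284 286 286 289]
 [267 266 269 276 262 258 251 257 272 251 263 259 267 268 267 283 285]
 [252 255 264 262 236 253 246 246 259 237 228 219 231 234 224 229 246]
 [245 238 229 224 219 206 193 227 216 193 176 175 176 190 171 193 184]
 [218 201 187 183 184 167 143 152 148 133 153 155 152 168 146 155 148]
 [171 170 158 172 146 137 116 110  96 128 133 153 149 138 157 149 159]
 [151 161 162 158 133 138 108  88  85 108 116 147 148 147 159 155 154]
 [158 156 159 165 147 150 126 117 102 111 132 142 150 146 147 149 158]
 [147 154 160 158 150 129 127 120 114 130 141 152 154 164 170 162 159]
 [162 154 148 170 144 147 140 150 139 143 155 151 150 154 164 141 155]
 [166 156 163 160 161 159 166 147 156 148 162 161 160 158 152 167 161]
 [154 156 157 155 154 165 155 171 160 165 157 166 1
[... 1991 characters left out ...]
304 300 292 287 264 232 216 210 192 210 180 187 205 196 192 205 187 211
  215 202 218 201 217 211 214 220 220 228]
 [301 300 292 265 253 221 212 204 206 224 194 199 204 228 207 217 211 215
  213 223 208 219 211 209 214 227 214 212]
 [289 289 258 228 222 211 203 210 206 200 198 203 205 206 204 219 191 214
  212 211 217 199 228 216 224 208 193 212]
 [292 272 229 223 214 221 192 212 222 205 210 203 211 216 212 194 210 223
  212 199 220 210 218 215 223 202 207 197]
 [260 246 215 209 207 212 209 194 196 211 223 213 201 213 216 197 221 217
  203 214 221 227 223 215 198 207 209 180]
 [221 203 203 215 227 209 210 196 215 209 195 204 214 222 222 207 219 216
  216 206 216 211 216 210 206 198 174 184]]
```

```bash
python3 - <<'E'
from h import *
np.set_printoptions(precision=4,suppress=True,linewidth=150)
t=env.read_camera("top");s=env.read_camera("side")
im=cv2.GaussianBlur(s["image"],(0,0),.8).astype(int)
for x0,y0,x1,y1 in((230,258,250,294),(260,278,280,312),(290,302,310,334)):
    m=np.zeros(im.shape[:2],bool);m[y0:y1,x0:x1]=((im[...,2]-im[...,0]>2)&(im.sum(2)>190))[y0:y1,x0:x1]
    for b,a,c in blobs(m,40): e=ends(b);print("side post",a,c,e)
    print((im[...,2]-im[...,0])[(y0+y1)//2,x0:x1],im[(y0+y1)//2,x0:x1].sum(1))
for x0,y0,x1,y1 in((345,145,372,185),):
    print((im[...,2]-im[...,0])[y0:y1:3,x0:x1]);print(im.sum(2)[y0:y1:3,x0:x1])
it=cv2.GaussianBlur(t["image"],(0,0),.6).astype(int)
print(it.sum(2)[188:212,398:424])
E
```

```text
[-52 -49 -47 -44 -42 -35 -24 -15 -10  -9  -9  -8 -12 -20 -33 -45 -53 -59 -65 -70] [253 227 211 205 206 217 240 257 265 270 285 310 321 297 259 245 268 305 342 374]
[-23 -24 -25 -26 -26 -22 -15  -9  -8  -7  -7  -7  -8 -11 -17 -22 -25 -26 -29 -31] [150 148 150 148 151 166 201 237 254 252 243 234 221 202 178 165 162 164 175 194]
[-24 -25 -25 -24 -21 -17 -12  -7  -5  -6  -8  -8 -11 -15 -22 -27 -28 -28 -27 -26] [143 142 142 143 156 186 223 248 255 253 244 229 213 188 166 156 152 152 153 154]
[[-62 -52 -49 -50 -49 -49 -48 -48 -49 -49 -48 -46 -45 -45 -45 -45 -44 -48 -51 -53 -58 -61 -65 -70 -76 -78 -79]
 [-50 -47 -47 -47 -47 -46 -45 -46 -46 -45 -44 -41 -38 -37 -35 -36 -39 -43 -48 -52 -55 -60 -64 -68 -70 -70 -70]
 [-48 -46 -45 -45 -45 -45 -45 -46 -46 -44 -41 -37 -33 -30 -27 -28 -33 -39 -47 -53 -57 -61 -65 -67 -67 -63 -60]
 [-49 -48 -48 -47 -45 -43 -42 -42 -43 -42 -41 -37 -34 -32 -31 -30 -37 -48 -57 -63 -67 -70 -71 -70 -68 -66 -65]
 [-63 -63 -67 -72 -74 -74 -74 -73 -74 -74 -71 -61 -46 -34 -31 -35 -47 -65 -79 -85 -87 -87 -87 -87 -87 -88 -89]
 [-84 -84 -83 -83 -84 -84 -84 -85 -86 -86 -84 -76 -62
[... 4370 characters left out ...]
 408 398 382 366 355 362 369 377 375 371 394 422 437 441]
 [268 252 226 191 171 234 332 391 407 400 386 381 376 369 362 344 325 323 333 351 364 372 393 419 441 447]
 [320 287 251 205 170 217 296 340 352 351 337 327 321 318 316 305 296 301 311 338 356 366 386 416 440 448]
 [383 348 303 241 197 218 262 287 297 293 291 289 290 286 292 291 295 312 326 344 360 364 377 415 440 446]
 [426 402 367 312 264 263 274 279 281 282 291 302 307 307 311 319 326 335 346 357 359 362 378 410 433 439]
 [436 428 412 374 336 319 312 311 309 313 326 333 339 336 338 344 344 347 354 360 357 358 369 400 422 429]
 [429 428 429 408 380 364 351 341 339 339 342 347 345 346 347 347 347 347 347 349 346 347 357 384 407 417]]
```

```bash
python3 - <<'E'
from h import *
np.set_printoptions(precision=4,suppress=True,linewidth=150)
t=env.read_camera("top");s=env.read_camera("side")
im=cv2.GaussianBlur(s["image"],(0,0),.6).astype(int)
S=[]
for (x0,y0,x1,y1),th in(((230,258,250,294),-25),((260,278,280,312),-15),((290,302,310,334),-15)):
    m=np.zeros(im.shape[:2],bool);m[y0:y1,x0:x1]=((im[...,2]-im[...,0]>th)&(im.sum(2)>185))[y0:y1,x0:x1]
    b,a,c=max(blobs(m,40),key=lambda k:k[1]);e=ends(b);e=sorted(e[:2],key=lambda p:p[1])+[e[2]];print("side post",a,c,*e);S.append(e)
T=[((251.9,201.3),(259.4,207.2)),((250,230),(255.7,232.8)),((246.3,256.6),(252.3,258.6))]
for e,(a,b) in zip(S,T):
    a,b=np.array(a),np.array(b);d=(b-a)/np.linalg.norm(b-a);a=a+2.2*d;b=b-2.2*d
    # top: end edge minus ellipse half height ~ r*sin(elev)
    tp=np.array(e[0])+[0,1.6];bt=np.array(e[1])-[0,1.6]
    for h in(.055,.065,.075): print("  h",h,"top view xy",plane(t,*a,.012+h)[:2],"side xy",plane(s,*tp,.012+h)[:2])
    print("  base top-view",plane(t,*b,.012)[:2],"side",plane(s,*bt,.012)[:2],"tri",tri(t,a,s,tp))
print("rod top",plane(t,416.2,193.2,.178),"entry",plane(t,410.3,199.5,.06),"side entry",plane(s,358,182.5,.06),"tri grip top",tri(t,(416.2,193.2),s,(360,149.5)))
E
```

```text
side post 186 [239.6129 277.1452] [238.2645 261.4754] [240.764  290.5222] 8.488643127255159
side post 168 [269.7738 295.8869] [268.9317 282.5033] [270.5732 308.5908] 8.356220721973267
side post 150 [299.2267 317.96  ] [298.69   306.4209] [299.7618 329.4651] 8.27120965320885
  h 0.055 top view xy [0.6107 0.2792] side xy [0.6244 0.2557]
  h 0.065 top view xy [0.609  0.2772] side xy [0.6148 0.265 ]
  h 0.075 top view xy [0.6072 0.2753] side xy [0.6052 0.2744]
  base top-view [0.6079 0.2747] side [0.6042 0.2755] tri (array([0.6064, 0.2746, 0.0869]), np.float64(0.0021199573094358914))
  h 0.055 top view xy [0.5093 0.2842] side xy [0.5164 0.2742]
  h 0.065 top view xy [0.5083 0.2822] side xy [0.5083 0.2833]
  h 0.075 top view xy [0.5072 0.2802] side xy [0.5003 0.2924]
  base top-view [0.5118 0.2886] side [0.507  0.2839] tri (array([0.5086, 0.2825, 0.0763]), np.float64(0.0006078796437397518))
  h 0.055 top view xy [0.4171 0.2959] side xy [0.4166 0.2988]
  h 0.065 top view xy [0.4167 0.2939] side xy [0.41   0.3076]
  h 0.075 top view xy [0.4162 0.2918] side xy [0.4034 0.3163]
  base top-view [0.4173 0.3006] side [0.4147 0.299 ] tri (array([0.4176, 0.2966, 0.0647]), np.float64(0.0009077135061185632))
rod top [ 0.6104 -0.2796  0.178 ] entry [ 0.6101 -0.2801  0.06  ] side entry [ 0.6037 -0.2702  0.06  ] tri grip top (array([ 0.6113, -0.2826,  0.1658]), np.float64(0.0031371884752232995))
```

The long post is at (0.606,0.275), the middle at (0.508,0.283) and the short at (0.417,0.297), and the measured heights match their lengths. The rod is at (0.610,-0.280), the hole at (0.550,0.065) and the pot at (0.434,-0.272).

Call:
apply_moves --motion '[[[0.094,0.03,0.02,0.05,0],[0.094,0.389,0.304,0.06,0],[0.094,0.389,0.304,0.06,0],[0.094,0.389,0.304,0.06,0],[0.094,0.389,0.304,0.06,0],[0.094,0.389,0.304,0.06,0],[0.094,0.389,0.304,0.06,0],[0.094,0.389,0.304,0.06,0]]]' --grip_force 25

```text
clock: 1.2
tool_pos: [0.5214, -0.3502, 0.2609]
tool_rot: [0.0, 0.984, 0.18, 0.0]
contact_force: [-0.2, -0.4, -0.0]
gripper_width: 0.0938
grasp_force: 0.0
```

Call:
apply_moves --motion '[[[0.094,0.08,0.065,0,0],[0.094,0.08,0.065,0,0],[0.094,0.08,0.065,0,0],[0.094,0.08,0.065,0,0],[0.094,0.08,0.065,0,0]]]'

```text
clock: 1.7
tool_pos: [0.5993, -0.2876, 0.2605]
tool_rot: [0.0, 0.984, 0.179, -0.0]
contact_force: [-0.9, -0.3, 0.1]
gripper_width: 0.0944
grasp_force: 0.0
```

```bash
python3 - <<'E'
from h import *
t=env.read_camera("top");s=env.read_camera("side");o=env.observe();print(o["tool_pos"],o["qpos"])
for n,r in(("top",t),("side",s)): print(n,proj(r,o["tool_pos"]))
cv2.imwrite("pics/d1.png",np.hstack([cv2.resize(t["image"][150:250,360:460],(400,400),interpolation=2),cv2.resize(s["image"][90:190,310:410],(400,400),interpolation=2)])[:,:,::-1])
E
```

```text
[ 0.59912135 -0.28807173  0.26080229] [ 0.53502403  0.45610271 -0.1908718   1.43407573  0.08847296  1.2597646
 -0.8749219 ]
top [424.00687913 191.67841299]
side [365.53018808 119.98395316]
```

View pics/d1.png

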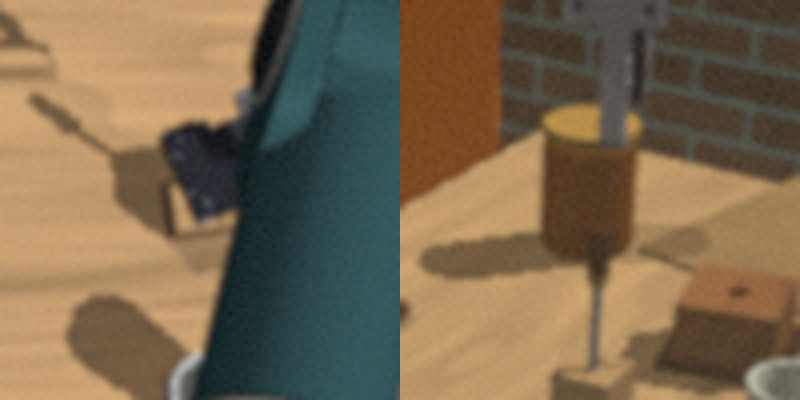

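The crop shows the gripper above and slightly short of the rod. The near fingertip is at about (363,126) in the side view, and the grip top is at about (359.3,149).

```bash
python3 - <<'E'
from h import *
t=env.read_camera("top");s=env.read_camera("side");p=env.observe()["tool_pos"]
print("near finger pred",proj(s,p+.053*np.array([-.354,.935,0])),"centre",proj(s,p))
for q in((.610,-.280),(.605,-.280),(.610,-.285),(.608,-.283)): print(q,[proj(s,(*q,z)).round(1) for z in(.178,.133,.06)],[proj(t,(*q,z)).round(1) for z in(.178,.133,.06)])
E
```

```text
near finger pred [362.61043787 126.36389288] centre [365.4093011  119.97607807]
(0.61, -0.28) [array([359.6, 146.1]), array([358.9, 159.7]), array([357.8, 180.8])] [array([416.3, 193.3]), array([413.9, 195.8]), array([410.3, 199.5])]
(0.605, -0.28) [array([361. , 146.5]), array([360.3, 160.1]), array([359.2, 181.2])] [array([416.4, 194.8]), array([414. , 197.3]), array([410.4, 200.9])]
(0.61, -0.285) [array([360.4, 145.6]), array([359.7, 159.1]), array([358.6, 180.2])] [array([417.8, 193.3]), array([415.4, 195.8]), array([411.7, 199.5])]
(0.608, -0.283) [array([360.7, 145.9]), array([360. , 159.5]), array([358.9, 180.6])] [array([417.3, 193.9]), array([414.8, 196.4]), array([411.2, 200.1])]
```

Call:
apply_moves --motion '[[[0.094,0.01,0.008,0,0],[0.094,0.01,0.008,-0.04,0],[0.094,0.01,0.008,-0.08,0],[0.094,0.01,0.008,-0.11,0],[0.094,0.01,0.008,-0.124,0],[0.094,0.01,0.008,-0.124,0],[0.094,0.01,0.008,-0.124,0]]]'

```text
clock: 2.6
tool_pos: [0.6109, -0.2787, 0.138]
tool_rot: [0.0, 0.984, 0.18, 0.001]
contact_force: [-0.2, -0.2, 0.1]
gripper_width: 0.094
grasp_force: 0.0
```

Call:
apply_moves --motion '[[[0.012,0,0,0,0],[0.012,0,0,0,0],[0.012,0,0,0,0],[0.012,0,0,0,0],[0.012,0,0,0,0],[0.012,0,0,0,0],[0.012,0,0,0,0],[0.012,0,0,0,0]]]' --grip_force 30

```text
clock: 3.4
tool_pos: [0.61, -0.2787, 0.1366]
tool_rot: [-0.0, 0.984, 0.18, -0.0]
contact_force: [0.2, -0.1, -0.5]
gripper_width: 0.0334
grasp_force: 0.0
```

Call:
apply_moves --motion '[[[0.012,0,0,0,0],[0.012,0,0,0,0],[0.012,0,0,0,0],[0.012,0,0,0,0],[0.012,0,0,0,0]]]'

```text
clock: 3.9
tool_pos: [0.6101, -0.2787, 0.1367]
tool_rot: [0.0, 0.984, 0.18, 0.0]
contact_force: [0.7, -0.5, -0.3]
gripper_width: 0.0175
grasp_force: 30.0
```

Call:
apply_moves --motion '[[[0.012,0,0,0.01,0],[0.012,0,0,0.025,0],[0.012,0,0,0.045,0],[0.012,0,0,0.07,0],[0.012,0,0,0.1,0],[0.012,0,0,0.12,0],[0.012,0,0,0.12,0]]]'

```text
clock: 4.6
tool_pos: [0.6113, -0.279, 0.2614]
tool_rot: [0.002, 0.984, 0.18, 0.002]
contact_force: [-0.3, 0.6, 0.1]
gripper_width: 0.0173
grasp_force: 30.0
```

Call:
apply_moves --motion '[[[0.012,-0.005,0.03,0,0],[0.012,-0.012,0.07,0,0],[0.012,-0.02,0.115,0,0],[0.012,-0.028,0.16,0,0],[0.012,-0.036,0.205,0,0],[0.012,-0.044,0.25,0,0],[0.012,-0.052,0.295,0,0],[0.012,-0.057,0.325,0,0]]]'

```text
clock: 5.4
tool_pos: [0.552, 0.0497, 0.2572]
tool_rot: [-0.0, 0.983, 0.181, 0.0]
contact_force: [-0.1, -0.4, -0.9]
gripper_width: 0.0175
grasp_force: 30.0
```

Call:
apply_moves --motion '[[[0.012,-0.003,0.018,0,0],[0.012,-0.003,0.018,-0.02,0],[0.012,-0.003,0.018,-0.04,0],[0.012,-0.003,0.018,-0.05,0],[0.012,-0.003,0.018,-0.05,0],[0.012,-0.003,0.018,-0.05,0]]]'

```text
clock: 6.0
tool_pos: [0.5503, 0.0643, 0.2073]
tool_rot: [-0.0, 0.984, 0.18, 0.0]
contact_force: [-0.4, -0.2, -0.3]
gripper_width: 0.0176
grasp_force: 30.0
```

```bash
python3 - <<'E'
from h import *
np.set_printoptions(precision=4,suppress=True,linewidth=170)
t=env.read_camera("top");s=env.read_camera("side");o=env.observe();p=o["tool_pos"];print(p,o["contact_force"],o["tool_rot"])
for n,r in(("top",t),("side",s)): print(n,[proj(r,p+[0,0,z]) for z in(-.129,-.09,-.03,0)],"hole",proj(r,(.5505,.0655,.06)))
np.savez("a.npz",t=t["image"],s=s["image"])
cv2.imwrite("pics/d2.png",np.hstack([cv2.resize(t["image"][190:250,280:340],(400,400),interpolation=2),cv2.resize(s["image"][190:270,270:350],(400,400),interpolation=2)])[:,:,::-1])
E
```

```text
[0.5505 0.0643 0.2076] [ 0.3449  0.4344 -0.102 ] [0.     0.9837 0.1798 0.0006]
top [array([313.7766, 217.5719]), array([313.1663, 216.0675]), array([312.1621, 213.5925]), array([311.6277, 212.2753])] hole [313.7245 218.2742]
side [array([310.5186, 231.7588]), array([310.4592, 218.7991]), array([310.364 , 198.0234]), array([310.3146, 187.2335])] hole [310.2873 238.0094]
```

View pics/d2.png

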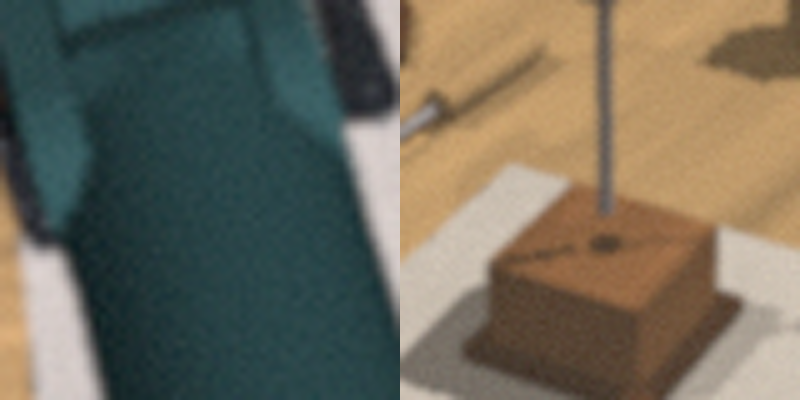

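The crop shows the tip hanging over the hole and in column with it. The hole is at about (311,238.6) and the tip at about (311,233).

```bash
python3 - <<'E'
from h import *
np.set_printoptions(precision=4,suppress=True,linewidth=170)
s=env.read_camera("side");p=env.observe()["tool_pos"];im=s["image"].astype(int)
g=cv2.GaussianBlur(s["image"],(0,0),.5).astype(float)
# shaft: low saturation dark against warm wood
f=g[...,0]-g[...,2]
for y in(200,206,212,218,224,229):
    row=f[y,303:320];w=np.clip(np.median(row)-row-8,0,None);c=(w*np.arange(303,320)).sum()/w.sum()
    z=np.interp(y,[187.23,231.76],[0,-.129]);print(y,round(c,2),proj(s,p+[0,0,z])[0].round(2))
print("col profile",f[226:246,311].round(),g.sum(2)[226:246,311].round())
a=g.sum(2)[233:245,302:321];print(a.round())
w=np.clip(235-a,0,None);w[:2]=0;yy,xx=np.mgrid[233:245,302:321];c=((w*xx).sum()/w.sum(),(w*yy).sum()/w.sum());print("hole px",c,plane(s,*c,.06))
E
```

```text
200 310.45 310.39
206 310.45 310.41
212 310.51 310.44
218 310.6 310.47
224 310.53 310.5
229 310.55 310.52
col profile [25. 26. 23. 23. 23. 22. 33. 55. 73. 74. 65. 48. 34. 37. 51. 69. 78. 78. 76. 77.] [322. 316. 305. 288. 292. 291. 299. 307. 308. 306. 280. 230. 200. 205. 244. 289. 315. 333. 331. 320.]
[[314. 320. 316. 321. 319. 311. 312. 305. 297. 307. 308. 316. 318. 315. 304. 306. 315. 314. 313.]
 [324. 311. 309. 308. 305. 310. 304. 310. 312. 308. 312. 314. 306. 301. 316. 315. 313. 316. 319.]
 [310. 307. 297. 303. 303. 310. 309. 313. 309. 306. 308. 308. 307. 310. 312. 309. 312. 309. 312.]
 [305. 299. 304. 306. 311. 307. 293. 290. 280. 280. 286. 287. 294. 307. 315. 321. 315. 311. 315.]
 [304. 298. 307. 315. 301. 296. 273. 248. 237. 230. 239. 258. 273. 291. 313. 311. 307. 308. 302.]
 [289. 278. 289. 310. 309. 281. 252. 213. 208. 200. 210. 228. 244. 274. 285. 280. 294. 302. 297.]
 [270. 258. 266. 291. 313. 285. 246. 207. 202. 205. 212. 246. 261. 283. 292. 292. 302. 317. 322.]
 [270. 265. 268. 287. 309. 297. 270. 249. 244. 244. 251. 282. 298. 305. 307. 319. 328. 322. 318.]
 [293. 301. 307. 304. 315. 311. 301. 294. 296. 289. 300. 311. 319. 316. 322. 328. 324. 329. 325.]
 [316. 323. 324. 318. 321. 314. 318. 316. 313. 315. 322. 321. 322. 313. 319. 324. 320. 330. 337.]
 [324. 327. 320. 322. 311. 313. 322. 329. 323. 333. 324. 322. 325. 327. 324. 329. 336. 334. 337.]
 [324. 323. 324. 323. 311. 320. 313. 316. 322. 331. 316. 315. 322. 326. 329. 325. 333. 334. 337.]]
hole px (np.float64(310.58297872340427), np.float64(238.46382978723403)) [0.5487 0.0668 0.06  ]
```

Call:
apply_moves --motion '[[[0.012,-0.001,0.0017,0,0],[0.012,-0.001,0.0017,-0.008,0],[0.012,-0.001,0.0017,-0.016,0],[0.012,-0.001,0.0017,-0.024,0],[0.012,-0.001,0.0017,-0.03,0],[0.012,-0.001,0.0017,-0.034,0],[0.012,-0.001,0.0017,-0.034,0]]]'

```text
clock: 6.85
tool_pos: [0.5488, 0.066, 0.1719]
tool_rot: [-0.0, 0.984, 0.18, -0.001]
contact_force: [1.4, -0.1, -0.8]
gripper_width: 0.0174
grasp_force: 30.0
```

Call:
apply_moves --motion '[[[0.012,0,0,-0.002,0],[0.012,0,0,-0.004,0],[0.012,0,0,-0.006,0],[0.012,0,0,-0.006,0]]]'

```text
clock: 7.25
tool_pos: [0.549, 0.066, 0.1664]
tool_rot: [-0.0, 0.984, 0.18, -0.0]
contact_force: [0.2, -0.2, -0.7]
gripper_width: 0.0176
grasp_force: 30.0
```

Call:
apply_moves --motion '[[[0.012,0,0,-0.003,0],[0.012,0,0,-0.005,0],[0.012,0,0,-0.007,0],[0.012,0,0,-0.008,0],[0.012,0,0,-0.009,0],[0.012,0,0,-0.0095,0],[0.012,0,0,-0.0095,0]]]'

```text
clock: 7.95
tool_pos: [0.5498, 0.0662, 0.1583]
tool_rot: [0.0, 0.984, 0.18, 0.001]
contact_force: [-3.1, -0.0, 15.9]
gripper_width: 0.0177
grasp_force: 30.0
```

The rod met the bottom at TCP z 0.158, so the tip is at about 0.030 and the hole is 30 mm deep. That calls for the 65 mm middle post. Next I'll take the rod to the pot.

Call:
apply_moves --motion '[[[0.012,0,0,0.008,0],[0.012,0,0,0.03,0],[0.012,0,0,0.06,0],[0.012,0,0,0.1,0],[0.012,0,0,0.115,0],[0.012,-0.005,-0.02,0.115,0],[0.012,-0.018,-0.055,0.115,0],[0.012,-0.033,-0.1,0.115,0]]]'

```text
clock: 8.75
tool_pos: [0.5157, -0.0337, 0.2724]
tool_rot: [-0.0, 0.983, 0.181, 0.0]
contact_force: [2.4, -1.1, -0.9]
gripper_width: 0.0178
grasp_force: 30.0
```

Call:
apply_moves --motion '[[[0.012,-0.015,-0.045,0,0],[0.012,-0.03,-0.09,0,0],[0.012,-0.045,-0.135,0,0],[0.012,-0.06,-0.18,0,0],[0.012,-0.075,-0.22,0,0],[0.012,-0.08,-0.237,0,0],[0.012,-0.08,-0.237,0,0],[0.012,-0.08,-0.237,0,0]]]'

```text
clock: 9.55
tool_pos: [0.4362, -0.2705, 0.2722]
tool_rot: [-0.0, 0.984, 0.18, 0.0]
contact_force: [0.6, 0.3, -1.2]
gripper_width: 0.0179
grasp_force: 30.0
```

Call:
apply_moves --motion '[[[0.012,-0.002,-0.001,-0.03,0],[0.012,-0.002,-0.001,-0.065,0],[0.012,-0.002,-0.001,-0.1,0],[0.012,-0.002,-0.001,-0.12,0],[0.012,-0.002,-0.001,-0.13,0],[0.012,-0.002,-0.001,-0.134,0],[0.012,-0.002,-0.001,-0.136,0],[0.012,-0.002,-0.001,-0.136,0]]]'

```text
clock: 10.35
tool_pos: [0.4346, -0.272, 0.1368]
tool_rot: [0.0, 0.984, 0.18, 0.0]
contact_force: [0.3, 0.2, -1.3]
gripper_width: 0.0173
grasp_force: 30.0
```

Call:
apply_moves --motion '[[[0.04,0,0,0,0],[0.06,0,0,0,0],[0.06,0,0,0,0],[0.06,0,0,0,0],[0.06,0,0,0,0],[0.06,0,0,0,0]]]'

```text
clock: 10.95
tool_pos: [0.434, -0.272, 0.1361]
tool_rot: [-0.0, 0.984, 0.18, -0.0]
contact_force: [0.7, 0.5, -0.2]
gripper_width: 0.0594
grasp_force: 0.0
```

Call:
apply_moves --motion '[[[0.094,0,0,0,0],[0.094,0,0,0,0],[0.094,0,0,0,0],[0.094,0,0,0,0],[0.094,0,0,0,0],[0.094,0,0,0.02,0],[0.094,0,0,0.06,0],[0.094,0,0,0.1,0]]]'

```text
clock: 11.75
tool_pos: [0.4337, -0.2717, 0.2371]
tool_rot: [-0.0, 0.984, 0.18, -0.0]
contact_force: [0.7, -1.3, 0.8]
gripper_width: 0.094
grasp_force: 0.0
```

Call:
apply_moves --motion '[[[0.094,0,0.02,0.04,0],[0.094,0.01,0.07,0.04,0],[0.094,0.02,0.12,0.04,0],[0.094,0.03,0.17,0.04,0],[0.094,0.04,0.22,0.04,0],[0.094,0.05,0.27,0.04,0],[0.094,0.06,0.32,0.04,0],[0.094,0.06,0.36,0.04,0]]]'

```text
clock: 12.55
tool_pos: [0.4943, 0.0903, 0.2762]
tool_rot: [-0.0, 0.984, 0.18, 0.0]
contact_force: [0.5, -0.8, 0.4]
gripper_width: 0.094
grasp_force: 0.0
```

```bash
python3 - <<'E'
from h import *
t=env.read_camera("top");s=env.read_camera("side");print(env.observe()["tool_pos"])
cv2.imwrite("pics/e1.png",np.hstack([cv2.resize(t["image"][180:280,360:460],(400,400),interpolation=2),cv2.resize(s["image"][130:230,340:440],(400,400),interpolation=2)])[:,:,::-1])
E
```

```text
[0.49352607 0.09410571 0.27621817]
```

View pics/e1.png

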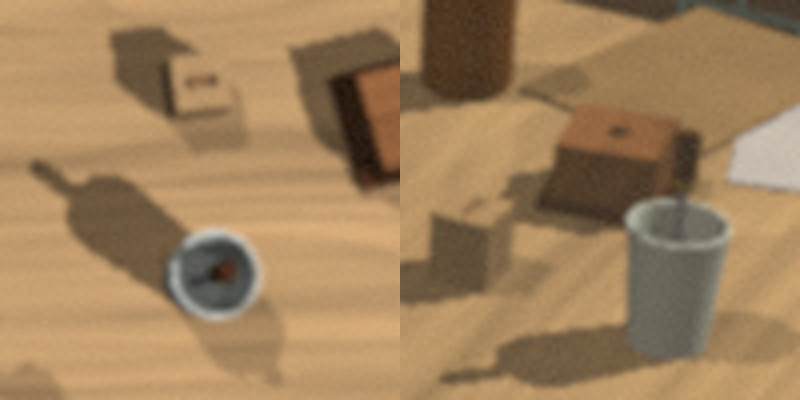

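The crop shows the rod standing inside the pot, with the pot in place and the clip block empty. Next is the middle post at (0.508,0.283).

Call:
apply_moves --motion '[[[0.094,0.005,0.04,0,0],[0.094,0.008,0.085,0,0],[0.094,0.012,0.13,0,0],[0.094,0.0145,0.175,0,0],[0.094,0.0145,0.189,-0.02,0],[0.094,0.0145,0.189,-0.07,0],[0.094,0.0145,0.189,-0.12,0],[0.094,0.0145,0.189,-0.14,0]]]'

```text
clock: 13.45
tool_pos: [0.5068, 0.2756, 0.1318]
tool_rot: [0.001, 0.984, 0.18, -0.002]
contact_force: [0.1, -0.6, 0.1]
gripper_width: 0.0943
grasp_force: 0.0
```

Call:
apply_moves --motion '[[[0.094,0,0,0,0],[0.094,0,0,0,0]]]'

```text
clock: 13.65
tool_pos: [0.509, 0.2772, 0.137]
tool_rot: [-0.0, 0.984, 0.18, 0.0]
contact_force: [-0.2, 0.2, 0.1]
gripper_width: 0.0937
grasp_force: 0.0
```

```bash
python3 - <<'E'
from h import *
s=env.read_camera("side");p=env.observe()["tool_pos"];print(p)
d=np.array([.354,-.935,0]);print("tips near/far",proj(s,p-.053*d),proj(s,p+.053*d),"centre",proj(s,p),"post",proj(s,(.508,.283,.077)))
cv2.imwrite("pics/f1.png",cv2.resize(s["image"][230:350,200:340],(700,600),interpolation=2)[:,:,::-1])
E
```

```text
[0.50934742 0.27738886 0.13768839]
tips near/far [260.69738626 275.51507503] [276.55075955 246.26942451] centre [268.96781553 260.25812752] post [269.12292387 284.09374579]
```

View pics/f1.png

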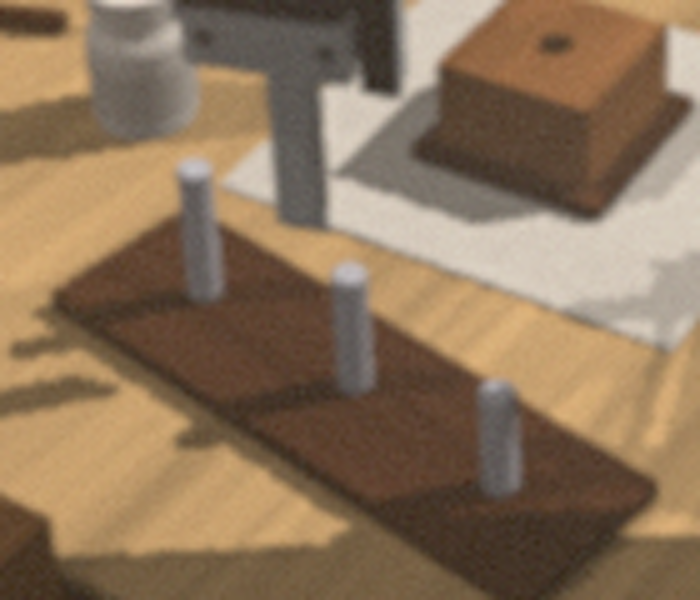

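The crop shows the near fingertip at (260.6,275), as predicted, and the middle post's top at (270,284), a pixel or so off. All posts are standing, so I'll descend.

Call:
apply_moves --motion '[[[0.094,-0.0015,0.005,0,0],[0.094,-0.0015,0.005,-0.03,0],[0.094,-0.0015,0.005,-0.06,0],[0.094,-0.0015,0.005,-0.08,0],[0.094,-0.0015,0.005,-0.087,0],[0.05,-0.0015,0.005,-0.087,0],[0.04,-0.0015,0.005,-0.087,0],[0.03,-0.0015,0.005,-0.087,0]]]' --grip_force 20

```text
clock: 14.5
tool_pos: [0.5078, 0.2825, 0.0505]
tool_rot: [-0.0, 0.984, 0.18, 0.001]
contact_force: [0.1, -0.7, -0.2]
gripper_width: 0.0736
grasp_force: 0.0
```

Call:
apply_moves --motion '[[[0.03,0,0,0,0],[0.026,0,0,0,0],[0.026,0,0,0,0],[0.026,0,0,0,0],[0.026,0,0,0,0],[0.026,0,0,0,0]]]'

```text
clock: 15.1
tool_pos: [0.5071, 0.2821, 0.0491]
tool_rot: [-0.0, 0.984, 0.18, -0.0]
contact_force: [0.0, -0.7, 0.4]
gripper_width: 0.0268
grasp_force: 0.0
```

Call:
apply_moves --motion '[[[0.022,0,0,0,0],[0.02,0,0,0,0],[0.018,0,0,0,0],[0.016,0,0,0,0],[0.01,0,0,0,0],[0.01,0,0,0,0],[0.01,0,0,0,0],[0.01,0,0,0,0]]]' --grip_force 25

```text
clock: 15.9
tool_pos: [0.5071, 0.2821, 0.0491]
tool_rot: [-0.0, 0.984, 0.18, -0.0]
contact_force: [0.1, 0.9, -0.3]
gripper_width: 0.0154
grasp_force: 25.0
```

Call:
apply_moves --motion '[[[0.01,0,0,0.01,0],[0.01,0,0,0.03,0],[0.01,0,0,0.06,0],[0.01,0,0,0.1,0],[0.01,0,0,0.12,0],[0.01,0,0,0.12,0]]]'

```text
clock: 16.5
tool_pos: [0.5082, 0.2829, 0.1728]
tool_rot: [-0.001, 0.984, 0.18, 0.002]
contact_force: [0.3, -0.5, -0.5]
gripper_width: 0.015
grasp_force: 25.0
```

```bash
python3 - <<'E'
from h import *
s=env.read_camera("side");p=env.observe()["tool_pos"];print(p)
print("foot pred",proj(s,p-[0,0,.038]),"top",proj(s,p+[0,0,.027]))
x,y=map(int,proj(s,p))
print(x,y);cv2.imwrite("pics/g1.png",cv2.resize(s["image"][y-40:y+60,x-50:x+50],(500,500),interpolation=2)[:,:,::-1])
E
```

```text
[0.50759403 0.28229693 0.17073765]
foot pred [268.25384034 263.56137364] top [266.7476153  238.28686855]
267 248
```

View pics/g1.png

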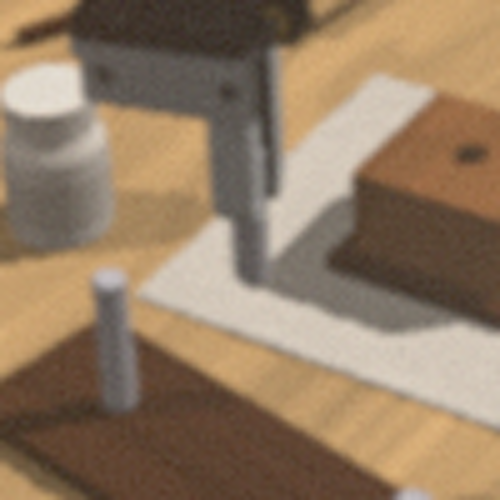

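The crop shows the post held upright, with its foot at about (267.4,264), within a pixel of prediction. Now over to the hole.

Call:
apply_moves --motion '[[[0.01,0.006,-0.03,0,0],[0.01,0.015,-0.075,0,0],[0.01,0.024,-0.12,0,0],[0.01,0.033,-0.165,0,0],[0.01,0.04,-0.205,0,0],[0.01,0.042,-0.216,0,0],[0.01,0.042,-0.216,-0.02,0],[0.01,0.042,-0.216,-0.04,0]]]'

```text
clock: 17.35
tool_pos: [0.5488, 0.0659, 0.1281]
tool_rot: [-0.0, 0.984, 0.18, -0.0]
contact_force: [0.3, 0.6, -0.9]
gripper_width: 0.0154
grasp_force: 25.0
```

Call:
apply_moves --motion '[[[0.01,0,0,-0.012,0],[0.01,0,0,-0.012,0],[0.01,0,0,-0.012,0]]]'

```text
clock: 17.65
tool_pos: [0.5491, 0.0665, 0.1173]
tool_rot: [-0.0, 0.984, 0.18, -0.0]
contact_force: [-0.3, 0.1, 0.1]
gripper_width: 0.0156
grasp_force: 25.0
```

```bash
python3 - <<'E'
from h import *
np.set_printoptions(precision=3,suppress=True,linewidth=170)
s=env.read_camera("side");p=env.observe()["tool_pos"];print(p)
f=proj(s,p-[0,0,.038]);print("foot pred",f,"tcp",proj(s,p),"hole",proj(s,(.549,.0663,.06)))
g=cv2.GaussianBlur(s["image"],(0,0),.6).astype(float);w=g[...,0]-g[...,2]
y1=int(f[1])
for y in range(y1-14,y1+8,2):
    r=w[y,295:327];a=np.clip(38-r,0,None);print(y,r.round(),round((a*np.arange(295,327)).sum()/max(a.sum(),1e-9),2))
cv2.imwrite("pics/g2.png",cv2.resize(s["image"][y1-50:y1+40,265:355],(540,540),interpolation=2)[:,:,::-1])
E
```

```text
[0.549 0.066 0.118]
foot pred [310.408 231.914] tcp [310.348 219.266] hole [310.587 238.342]
217 [83. 84. 86. 89. 89. 91. 91. 89. 83. 65. 35. 14. 10. 11. 10. 11.  9. 10. 15. 28. 54. 74. 85. 84. 84. 84. 86. 87. 87. 86. 85. 83.] 309.63
219 [83. 83. 84. 86. 86. 85. 83. 83. 78. 61. 33. 15. 12. 11. 11. 12. 13. 19. 37. 60. 74. 83. 85. 86. 87. 87. 87. 86. 87. 85. 83. 84.] 308.83
221 [83. 83. 83. 82. 83. 82. 82. 82. 80. 71. 55. 36. 22. 15. 13. 13. 15. 25. 49. 72. 84. 87. 88. 86. 85. 85. 86. 84. 84. 84. 85. 86.] 309.39
223 [54. 62. 66. 73. 77. 78. 80. 83. 84. 85. 80. 67. 45. 23. 12. 12. 15. 27. 51. 75. 87. 88. 85. 85. 83. 84. 84. 85. 84. 84. 85. 85.] 309.89
225 [27. 28. 32. 36. 39. 42. 47. 57. 68. 76. 80. 70. 48. 24. 11. 11. 13. 24. 49. 73. 84. 85. 84. 85. 84. 85. 85. 85. 86. 86. 85. 87.] 306.99
227 [26. 26. 26. 26. 26. 27. 29. 36. 49. 65. 75. 65. 44. 22. 12. 10. 12. 24. 47. 72. 84. 85. 85. 86. 86. 87. 86. 85. 87. 88. 88. 88.] 304.84
229 [26. 26. 27. 26. 29. 34. 44. 58. 71. 78. 77. 65. 41. 19. 11. 10. 11. 22. 46. 70. 82. 83. 84. 84. 85. 87. 86. 86. 87. 88. 88. 88.] 305.59
231 [27. 26. 30. 35. 45. 60. 71. 77. 80. 82. 80. 67. 43. 20. 11. 10. 13. 25. 45. 67. 78. 78. 77. 77. 81. 81. 81. 82. 84. 84. 86. 86.] 306.66
233 [30. 35. 45. 57. 68. 73. 77. 82. 83. 82. 81. 76. 62. 46. 35. 34. 40. 52. 66. 74. 76. 77. 76. 77. 78. 79. 79. 80. 79. 79. 79. 78.] 300.83
235 [50. 62. 69. 72. 73. 76. 76. 77. 78. 79. 79. 78. 77. 75. 74. 73. 74. 76. 78. 76. 75. 77. 79. 79. 79. 80. 79. 77. 76. 74. 70. 70.] 0.0
237 [71. 74. 73. 74. 75. 74. 73. 73. 75. 77. 77. 78. 74. 65. 55. 51. 50. 49. 55. 63. 66. 71. 72. 70. 69. 71. 70. 68. 69. 69. 71. 73.] 0.0
```

View pics/g2.png

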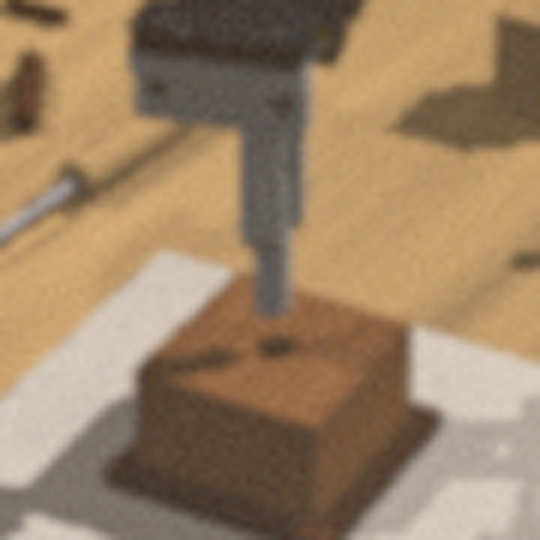

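The crop shows the post just above the hole. Its centre is at column 310.0 and the hole's at 310.6, so I'll shift about 1 mm and descend.

Call:
apply_moves --motion '[[[0.01,-0.001,-0.0005,0,0],[0.01,-0.001,-0.0005,-0.008,0],[0.01,-0.001,-0.0005,-0.014,0],[0.01,-0.001,-0.0005,-0.018,0],[0.01,-0.001,-0.0005,-0.021,0],[0.01,-0.001,-0.0005,-0.024,0],[0.01,-0.001,-0.0005,-0.026,0],[0.01,-0.001,-0.0005,-0.026,0]]]'

```text
clock: 18.5
tool_pos: [0.5483, 0.0651, 0.091]
tool_rot: [0.0, 0.984, 0.18, 0.0]
contact_force: [2.7, -3.2, -2.9]
gripper_width: 0.0157
grasp_force: 25.0
```

Call:
apply_moves --motion '[[[0.01,0.0006,-0.0007,0,0],[0.01,0.0006,-0.0007,-0.004,0],[0.01,0.0006,-0.0007,-0.008,0],[0.01,0.0006,-0.0007,-0.011,0],[0.01,0.0006,-0.0007,-0.014,0],[0.01,0.0006,-0.0007,-0.016,0],[0.01,0.0006,-0.0007,-0.018,0],[0.01,0.0006,-0.0007,-0.018,0]]]'

```text
clock: 19.3
tool_pos: [0.5486, 0.0648, 0.0729]
tool_rot: [-0.0, 0.984, 0.18, -0.0]
contact_force: [3.5, -3.7, -2.4]
gripper_width: 0.0154
grasp_force: 25.0
```

Call:
apply_moves --motion '[[[0.01,0.0006,-0.0007,-0.001,0],[0.01,0.0006,-0.0007,-0.003,0],[0.01,0.0006,-0.0007,-0.004,0],[0.01,0.0006,-0.0007,-0.005,0],[0.01,0.0006,-0.0007,-0.0055,0],[0.01,0.0006,-0.0007,-0.0055,0]]]'

```text
clock: 19.9
tool_pos: [0.5492, 0.0642, 0.0675]
tool_rot: [-0.0, 0.984, 0.18, -0.0]
contact_force: [0.8, 0.5, -0.7]
gripper_width: 0.0152
grasp_force: 25.0
```

Call:
apply_moves --motion '[[[0.01,0,0,-0.0005,0],[0.01,0,0,-0.001,0],[0.01,0,0,-0.0015,0],[0.01,0,0,-0.0015,0]]]'

```text
clock: 20.3
tool_pos: [0.5498, 0.0643, 0.0669]
tool_rot: [0.0, 0.984, 0.18, 0.001]
contact_force: [-3.2, -0.4, 13.2]
gripper_width: 0.0151
grasp_force: 25.0
```

It's seated: 13 N at the expected height. Releasing and retreating.

Call:
apply_moves --motion '[[[0.02,0,0,0.001,0],[0.03,0,0,0.001,0],[0.05,0,0,0.001,0],[0.05,0,0,0.001,0],[0.05,0,0,0.001,0],[0.05,0,0,0.02,0],[0.05,0,0,0.06,0],[0.05,0,0,0.1,0]]]'

```text
clock: 21.1
tool_pos: [0.5487, 0.0642, 0.1669]
tool_rot: [-0.0, 0.984, 0.18, -0.001]
contact_force: [0.3, -1.0, -0.1]
gripper_width: 0.0497
grasp_force: 0.0
```

Call:
apply_moves --motion '[[[0.05,0,0,0.03,0],[0.05,-0.02,-0.03,0.08,0],[0.05,-0.06,-0.07,0.1,0],[0.05,-0.1,-0.1,0.1,0],[0.05,-0.1,-0.1,0.1,0],[0.05,-0.1,-0.1,0.1,0]]]'

```text
clock: 21.7
tool_pos: [0.4479, -0.0378, 0.2669]
tool_rot: [0.001, 0.984, 0.178, 0.0]
contact_force: [1.0, 0.1, 0.8]
gripper_width: 0.0499
grasp_force: 0.0
```

```bash
python3 - <<'E'
from h import *
s=env.read_camera("side");print(env.observe()["tool_pos"],"top pred",proj(s,(.5495,.0655,.095)),"mouth",proj(s,(.5495,.0655,.06)))
cv2.imwrite("pics/z.png",cv2.resize(s["image"][120:345,200:450],(800,600),interpolation=2)[:,:,::-1])
E
```

```text
[ 0.44894313 -0.03658556  0.26663688] top pred [310.55455637 226.69045229] mouth [310.60615318 238.13414488]
```

View pics/z.png

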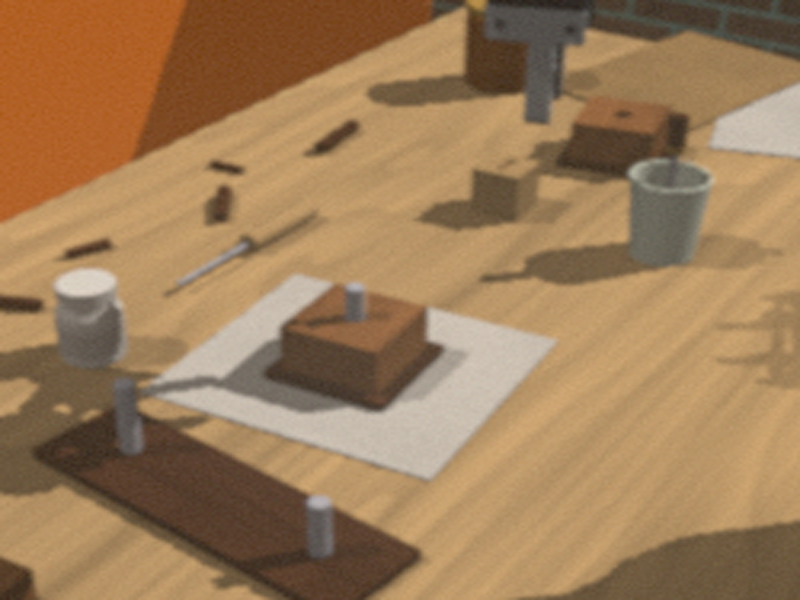

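The picture shows the post upright in the hole, with its top at about (311,227.5) against a predicted (310.6,226.7), so it stands 35 mm proud. The rod is in the pot, the other two posts are standing, and the glue jar, awl and pot haven't moved.

```bash
python3 -c "
from cell import env
print(env.job_done())"
```

```text
the job is handed in; nothing more can be done
None
```

The job is done and handed in: the hole probed 30 mm deep, the rod is in the pot, and the 65 mm middle post stands upright and fully home in the hole, released, with the other two posts, glue jar, awl and pot undisturbed.

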